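# Guard down, dead-man handle held level

### The arm

A 6-joint arm with a two-finger parallel gripper is mounted at the origin on the work surface. World frame = base frame: x ahead of the robot, y to its left, z up, the work surface at z = 0. Lengths are in m, angles in rad, forces in N, time in s.
With the tool pointing down it reaches from about 0.4 to 0.825 m from the base axis. Payload 7 kg.
Tool frame: the origin (TCP) lies midway between the tips of the shut fingers; the grasp point (between the pads) lies hold_point_z behind it (hold_point_z is the distance from the TCP to the grasp point, in m); z points along the fingers, y is the line along which they close (so a half turn about z gives the same grasp; the last joint's range is limited). The gripper opens to 85 mm and grips with 20 to 120 N. Pads are 22 mm wide; open, the fingers measure 114 mm over their backs; the gripper's body (76 mm by 85 mm) begins 54 mm behind the grasp point. The pads swing forward as they close: fully open they stand 13 mm farther back than shut.
Start: joints at [-0.854, 0.359, 0.012, 0, -1.224, -0.288], TCP at [0.281, -0.614, 0.231] pointing down, gripper open.
Joint ranges: [-3.07, 3.07], [-1.43, 2.12], [-1.02, 1.25], [-3.03, 1.67], [-3.05, -0], [-3.03, 3.03]. Speed limits (rad/s): [2.39, 2.39, 3.01, 3.14, 3.14, 3.14].

### API

Orientations are given as a rotation vector (axis times angle).
In Python, from station import * gives the robot as it stands. The module is installed in compiled form; this text tells all that it offers.
- The arm moves only by the tool step_arm, never from a script. Its argument "plan" is a list that holds one entry, the list of rows, each a list of 7 numbers: the shift along the tool's x, y, z in cm, then the turn, a rotation vector about the tool's x, y, z in rad, then the closure, from -1 (fully open) to 1 (shut). A call has 1 to 10 rows; each row shifts and turns the commanded pose from where the row before left it, along the tool's axes as they then stand; what a row does not reach is not made up. A row lasts 1/12 s, in which the tool goes at most 41.7 mm and 7.16 degrees, less where a joint would pass 70% of its speed; a pose out of reach is approached as far as the arm can. A call with a gripper value outside its range is refused whole. The fingers move at their own pace and stop on an object; the grip force is fixed at half the most. Time passes only in rows, so rows that do not move let the fingers close. It gives the time, the measured TCP pose, the force, the opening and the grip force at its end, in the units of the state.
- sense(): the state, without advancing time (a new reading comes with each control period).
- grab_frame(name): name is "scene" or "top" or "wrist"; returns the picture (400x640x3 uint8, blue, green, red); there is no depth.
- camera_params(name): a dict with "vertical_fov" (degrees; the focal length in pixels is half the picture's height over the tangent of half this angle, whatever the lens; pixels are square), "cx", "cy" (the principal point, pixels), "R" (3x3) and "t" (3): a world point X has camera coordinates R X + t. Camera axes: x right, y down, z forward; pixel columns grow to the right and rows downward; lengths in m; the calibration is good to about 2 mm. A picture is of the moment at which its call begins: read the wrist's pose just before it. camera_params takes no time and is no camera call; for the wrist camera it gives the pose at the moment of the call.
- job_done(): hands the job in; it is judged then, once.
The state is a dict: "time": time; "joint_pos": joint angles; "joint_velocities": joint speeds; "effort": joint torques, N m; "tool_pos": TCP position; "ee_rot": TCP orientation; "ft_force": force on the tool from outside, world axes, zero at the start; "torque": the same for the moment, N m; "opening": finger opening in m; "finger_force": force on a finger pad.
Only numpy, scipy, OpenCV 4.12 (cv2) and the standard library are available. Lean on these libraries where they do the work, as an engineer would, in place of code of your own. Each camera call takes 0.05 s, during which the arm holds its last target. There are 200 camera calls.

### The job

A wooden blank is already lying in the clamping box: lower its guard, which has a black bar to hold it by, gently all the way down onto the box and leave it shut. Then push the red dead-man handle down until its arm is level, and keep it there: the program finishes while still holding the handle level. Do not work the handle while the guard is open, never push it on down to its bottom stop, and leave the emergency stop and everything lying about undisturbed.

Things in the scene. Friction and masses are not known exactly. Their poses are not given: they have to be found in the camera images.
- clampbox: Clamping box fixed to the table, a grey open-topped box 170 x 200 x 80 mm (along its own x, y, z) on a dark 190 x 220 mm foot. Origin: centre of its underside, on the table; its x axis is level and points from the side with the guard's bar towards the guard's hinge, z up. It stands left or right of the dead-man stand, turned by up to 0.25 rad.
- guard_hinge (a point): Middle of the guard's hinge line, on the far (+x) top edge of the clamping box, 85 mm above the table; the hinge line is parallel to the box's y.
- guard (a joint): Angle of the guard (rad): 0 = shut, lying flat on the box against its stop; positive = open; starts wide open between 1.05 and 1.35, the limit is 1.45. Clear panel in a yellow frame, 165 x 200 x 10 mm, about 0.35 kg. Its stiff hinge carries it while it stands wide open, but somewhere below 0.6 to 1.0 rad it falls by itself if it is let go, and slams. Shut, it stays shut.
- guard_bar (a point): Black round handle bar of the guard, 14 mm thick, parallel to the hinge, with 106 mm of it clear between the two yellow arms that carry it. This point: its centre, 215 mm from the hinge line in the plane of the guard, with 43 mm of clear air between the bar and the edge of the guard's frame; with the guard shut it lies 85 mm above the table on the -x side of the box.
- handstand: Stand of the dead-man handle, fixed to the table: dark foot 200 x 120 mm with two grey cheeks 154 mm high at its +x end. Origin: centre of its underside, on the table; its x axis is level and points from the grip end towards the handle's hinge, z up. Turned by up to 0.25 rad.
- handle_hinge (a point): Middle of the handle's hinge line (the pin between the cheeks), 130 mm above the table; the hinge line is parallel to the stand's y. A green stripe on the outside of each cheek is at this height.
- deadman (a joint): Angle by which the red dead-man handle is pressed (rad): 0 = released, arm sloping up by 0.45 rad from its hinge to the grip; 0.45 = arm level; 0.75 = bottom stop, arm sloping down. A spring always pushes it back up: about 3 N at the grip to start moving, about 8 N to keep it level, about 12 N at the bottom.
- red_grip (a point): Round red grip across the end of the handle, 26 mm thick, 120 mm long, parallel to the hinge. This point: its centre, 170 mm from the hinge line; 204 mm above the table when released, 130 mm when the arm is level.
- estop (a joint): Travel of the emergency stop, a red button 36 mm wide on a yellow housing behind and between the two stations (m): 0 = up, 0.006 = pressed. Must not be pressed.
- blank_center (a point): Centre of a loose wooden blank, 120 x 30 x 30 mm, lying between the two stations. To be left alone.
- glue_center (a point): Centre of an upright white glue bottle, 60 mm wide, 160 mm high, on the far part of the table. To be left alone.
- mallet_handle (a point): Near the end of the wooden handle of a 260 mm long hammer lying on the far part of the table. To be left alone.
- mug_center (a point): Centre of a blue mug, 80 mm wide, 90 mm high, at the left. To be left alone.
- screwdriver_grip (a point): Grip of a blue screwdriver lying at the right. To be left alone.
Mind the look-alikes: they are no part of the job. What is shaped like the handstand but purple is not meant.

How it is judged:
By the outcome, as a careful person would: the job done as asked, in the order asked, and still so for the second after the job is handed in, while the arm keeps its last pose, push and grip.
It also fails if it takes over 53 s, if anything falls off the work surface, if the arm or the gripper's body presses on something with over 40 N, if the wrist force passes 120 N, or if a joint passes its speed limit or range.

## Working session

There is one attempt and no reset: what is moved stays moved. The work goes in short steps, Python scripts to look and compute and a tool call to move; the robot and the scene stay as the last step left them, time stands still between calls to the robot, and variables do not carry over. Pictures are saved under pics/ and viewed, at most 10 in all, crops included, and the job is handed in when it is done.

Besides the shell and the picture viewer there is one more tool, called as name(argument=value, ...) on one line, values as JSON. step_arm: Moves the arm, as the interface text tells. Its arguments: {"type":"object","properties":{"plan":{"type":"array","items":{"type":"array","items":{"type":"array","items":{"type":"number"}}}}},"required":["plan"]}

```bash
mkdir -p pics
python3 - <<'E'
from station import *
import cv2
for n in("scene","top"):
    cv2.imwrite(f"pics/{n}0.png",grab_frame(n)); print(n,camera_params(n))
s=sense(); print(s)
E
```

```text
scene {'vertical_fov': 55.24281714994724, 'cx': 318.3799370587349, 'cy': 200.66009923056643, 'R': array([[ 0.84559321,  0.53346546,  0.01966522],
       [ 0.31192048, -0.46385721, -0.82918159],
       [-0.43321789,  0.70728431, -0.55863331]]), 't': array([-0.43037358, -0.06770846,  1.53350258])}
top {'vertical_fov': 51.54414035090603, 'cx': 318.8011980110728, 'cy': 201.3108684581622, 'R': array([[-0.01884247, -0.99980243, -0.00632876],
       [-0.99671484,  0.01928222, -0.07866205],
       [ 0.07876854,  0.00482578, -0.99688125]]), 't': array([0.00747229, 0.5425404 , 1.51131298])}
{'time': 0.1, 'joint_pos': array([-8.53887820e-01,  3.59340431e-01,  1.11633635e-02, -3.37868626e-04,
       -1.22412688e+00, -2.88121358e-01]), 'joint_velocities': array([ 0.0011362 , -0.00072641,  0.00259563,  0.00154032, -0.00098141,
        0.00097667]), 'effort': array([-1.36957809e-03, -5.84766555e+01,  2.94108653e+01,  6.95450261e+00,
       -3.15466590e-03,  4.09493794e-05]), 'tool_pos': array([ 0.28045734, -0.61349517,  0.23044143]), 'ee_rot': array([ 6.68117340e-01, -3.06926790e+00, -2.31540868e-03]), 'ft_force': array([0.57476308, 0.58161538, 0.36488558]), 'torque': array([0.03618278, 0.02116397, 0.03056292]), 'finger_force': 0.0, 'opening': 0.08533240206789687}
```

View pics/scene0.png

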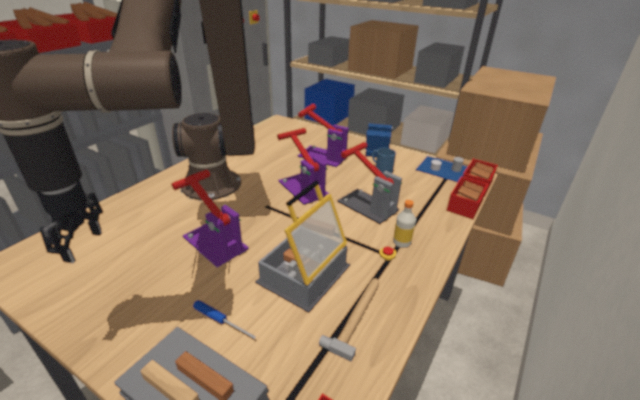

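View pics/top0.png

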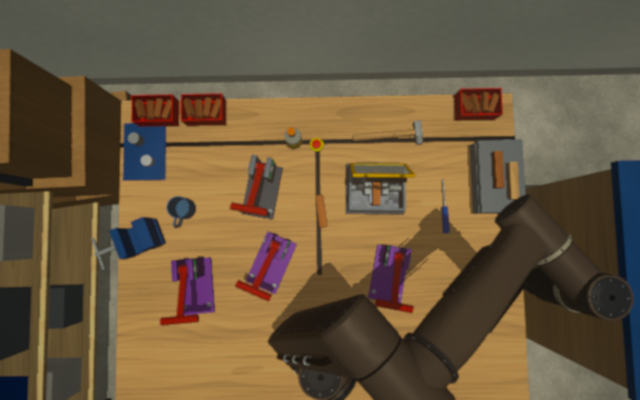

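The scene picture shows the grey box with its open guard at (300,255). The handles that could be confused are the grey stand at scene (370,190) / top (260,188) and purple ones at top (190,288), (268,265), (391,276). I choose the grey one and will check it in a crop.

Run:
```python
import cv2,numpy as np
t=cv2.imread("pics/top0.png");s=cv2.imread("pics/scene0.png")
c=lambda im,x,y:cv2.resize(im[y:y+75,x:x+100],(400,300),interpolation=cv2.INTER_CUBIC)
sc=lambda im,x,y:cv2.resize(im[y:y+120,x:x+160],(400,300),interpolation=cv2.INTER_CUBIC)
o=np.vstack([np.hstack([c(t,330,147),c(t,215,147)]),np.hstack([sc(s,230,180),c(s,325,140)])])
cv2.imwrite("pics/crop1.png",o)
```

```text
(no output)
```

View pics/crop1.png

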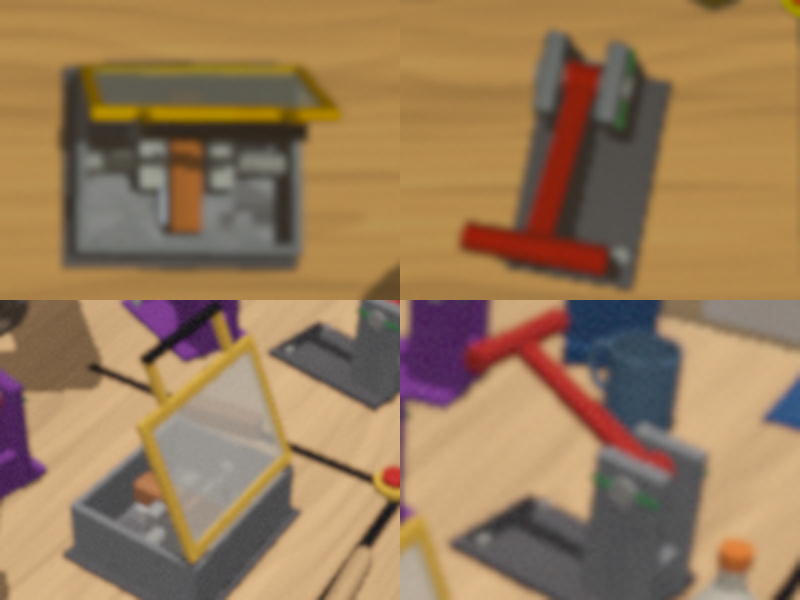

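The crop confirms the grey cheeks with the green stripe and the red grip, and the box with its yellow guard and black bar. Next I fit both poses from these corner pixels.

```bash
cat > h.py <<'E'
import numpy as np
from station import *
def proj(n,X,p=None):
    p=p or camera_params(n); f=200/np.tan(np.radians(p["vertical_fov"])/2)
    c=np.atleast_2d(X)@p["R"].T+p["t"]; return c[:,:2]/c[:,2:]*f+[p["cx"],p["cy"]]
def place(x,y,a,P):
    c,s=np.cos(a),np.sin(a); return np.atleast_2d(P)@np.array([[c,s,0],[-s,c,0],[0,0,1]])+[x,y,0]
def guard(r,y,g): return [.085-r*np.cos(g),y,.085+r*np.sin(g)]
def grip(y,d): return [None,y,None]
E
python3 - <<'E'
from h import *
from scipy.optimize import least_squares
T,S=camera_params("top"),camera_params("scene")
def fb(q):
    x,y,a,g,L=q
    t=place(x,y,a,[[-.095,.11,.005],[-.095,-.11,.005],guard(.165,-.1,g)])
    s=place(x,y,a,[guard(0,-.1,g),guard(0,.1,g),guard(.165,-.1,g),guard(.165,.1,g),guard(.215,-L,g),guard(.215,L,g),[-.095,-.11,0.005],[-.085,-.1,.08]])
    return np.vstack([proj("top",t,T)-[[345.75,213.75],[404.75,214],[414.5,175.5]],
      proj("scene",s,S)-[[308,283.2],[346,244.8],[288,231.2],[330,195.2],[288.8,203.2],[318,184],[256.8,281.2],[260,262]]]).ravel()
r=least_squares(fb,[.58,-.15,0,1.2,.06],x_scale=.1,loss='soft_l1'); print(r.x,fb(r.x).reshape(-1,2).round(1).tolist())
b=r.x
def fs(q):
    x,y,a,o,d,hx=q   # o: lateral; grip x
    gx=hx-.17*np.cos(.45-d); gz=.13+.17*np.sin(.45-d)
    g=[[gx,o+.06,gz],[gx,o-.06,gz]]
    t=place(x,y,a,g+[[.1,-.06,.01],[-.1,-.06,.01],[-.1,.06,.01]])
    s=place(x,y,a,g+[[-.1,-.06,.01],[-.1,.06,.01]])
    return np.r_[(np.vstack([proj("top",t,T)-[[230.5,206.2],[267,212.5],[282.5,168.2],[273,219],[242.5,214]],
      proj("scene",s,S)-[[366.2,145],[343.8,154.5],[338,201.2],[360,189.2]]])).ravel(),d*100]
r=least_squares(fs,[.58,.13,0,0,0,.07],x_scale=.1,loss='soft_l1'); print(r.x,fs(r.x)[:-1].reshape(-1,2).round(1).tolist())
for g in(b[3],.9,.6,0):print("bar",g,place(*b[:3],guard(.215,0,g)))
q=r.x
for d in(0,.45):print("grip",place(*q[:3],[q[5]-.17*np.cos(.45-d),q[3],.13+.17*np.sin(.45-d)]))
E
```

```text
[ 0.59111447 -0.21152342 -0.0181196   1.16686697  0.06077099] [[-0.7, -0.7], [-0.7, -1.0], [0.3, -2.2], [0.3, 2.9], [1.3, -0.9], [-1.6, -1.0], [0.3, -2.1], [0.4, 0.9], [-1.1, -1.2], [-2.6, 0.3], [-2.6, -0.6]]
[ 0.59224258  0.20745683 -0.19822327  0.00196226  0.00178958  0.06866354] [[-0.2, -1.2], [-0.5, -0.9], [0.5, -2.0], [0.1, -0.4], [-1.0, -1.2], [-2.2, -0.8], [-1.2, 0.2], [-1.7, -1.5], [-3.6, -1.4]]
bar 1.1668669734523616 [[ 0.59161197 -0.21153244  0.2826976 ]]
bar 0.9 [[ 0.54247631 -0.21064202  0.25341529]]
bar 0.6 [[ 0.49868249 -0.20984841  0.20639813]]
bar 0 [[ 0.46113581 -0.209168    0.085     ]]
grip [[0.5098695  0.22600381 0.20394414]]
grip [[0.49327692 0.22933661 0.13      ]]
```

step_arm(plan=[[[0,0,-1.6,0,0,-0.125,-1],[0,0,-1.6,0,0,-0.125,-1],[0,0,-1.6,0,0,-0.125,-1],[0,0,-1.6,0,0,-0.125,-1],[0,0,-1.6,0,0,-0.125,-1],[0,0,-1.6,0,0,-0.125,-1],[0,0,-1.6,0,0,-0.125,-1],[0,0,-1.6,0,0,-0.125,-1],[0,0,-1.6,0,0,-0.124,-1]]])

```text
time: 0.85
tool_pos: [0.2805, -0.6137, 0.3756]
ee_rot: [-2.208, 2.234, 0.001]
ft_force: [-0.6, -0.0, -0.5]
opening: 0.0855
finger_force: 0.0
```

Run:
```python
import station; print([n for n in dir(station) if n[0]!='_'], getattr(station,'hold_point_z',None))
from station import *
from scipy.spatial.transform import Rotation as R
s=sense();M=R.from_rotvec(s['ee_rot']).as_matrix();print(s['time'],s['tool_pos'],M.round(3).tolist()); print(M.T@(np.array([.591,-.2115,.38])-s['tool_pos']) if 'np' in globals() else '')
import numpy as np; print(M.T@(np.array([.591,-.2115,.38])-s['tool_pos'])*100)
```

```text
['MotionError', 'camera_params', 'grab_frame', 'hold_point_z', 'job_done', 'sense'] 0.0187
0.85 [ 0.28051564 -0.61365338  0.375554  ] [[-0.012, -1.0, -0.0], [-1.0, 0.012, 0.001], [-0.001, 0.0, -1.0]]

[-40.5799855  -30.57060617  -0.42335575]
```

step_arm(plan=[[[-3.2,-2.4,0,0,0,0,-1],[-3.2,-2.4,0,0,0,0,-1],[-3.2,-2.4,0,0,0,0,-1],[-3.2,-2.4,0,0,0,0,-1],[-3.2,-2.4,0,0,0,0,-1],[-3.2,-2.4,0,0,0,0,-1],[-3.2,-2.4,0,0,0,0,-1],[-3.2,-2.4,0,0,0,0,-1],[-3.2,-2.4,0,0,0,0,-1],[-3.2,-2.4,0,0,0,0,-1]]])

```text
time: 1.68
tool_pos: [0.527, -0.2963, 0.3752]
ee_rot: [-2.202, 2.241, 0.001]
ft_force: [0.6, -0.8, -0.9]
opening: 0.0856
finger_force: 0.0
```

step_arm(plan=[[[-3,-2.2,0,0,0,0,-1],[-3,-2.2,0,0,0,0,-1],[-2.6,-2.2,0,0,0,0,-1],[0,0,0,0,0,0,-1],[0,0,0,0,0,0,-1]]])

```text
time: 2.1
tool_pos: [0.5948, -0.2117, 0.3741]
ee_rot: [2.204, -2.237, -0.003]
ft_force: [0.7, -0.1, -0.4]
opening: 0.0851
finger_force: 0.0
```

Run:
```python
from h import *
import cv2,pickle
p=camera_params("wrist");im=grab_frame("wrist");cv2.imwrite("pics/w1.png",im);pickle.dump(p,open("w1.pkl","wb"))
print(sense()['tool_pos'],sense()['joint_pos'],p)
b=[.5911,-.2115,-.018]
print(proj("wrist",place(*b,[guard(.215,-.053,1.167),guard(.215,.053,1.167),guard(.165,-.1,1.167)]),p))
```

```text
[ 0.59408155 -0.21273466  0.37450242] [-3.50751297e-02  2.34127272e-01  1.56028970e-01 -7.89962844e-05
 -1.49424392e+00  1.86190521e-02] {'vertical_fov': 65.867610251814, 'cx': 320.21122608089786, 'cy': 201.93540612927717, 'R': array([[-9.99870954e-01,  1.60459907e-02,  7.75495388e-04],
       [ 1.56043649e-02,  9.58612608e-01,  2.84285723e-01],
       [ 3.81824641e-03,  2.84261138e-01, -9.58739290e-01]]), 't': array([0.59960405, 0.11658662, 0.57408256])}
[[326.90067726 138.36151499]
 [325.88043568 266.29384636]
 [302.9221595   76.98520389]]
```

View pics/w1.png

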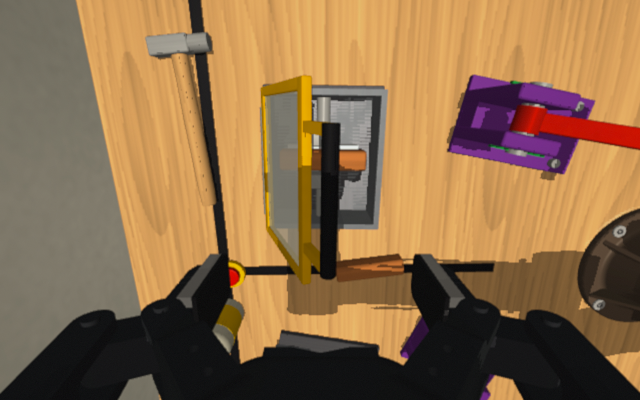

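The wrist picture shows the black bar from (331,123) to (328,278), about 3 mm nearer than predicted, with the guard to its left and the tool square to it. I descend and close.

step_arm(plan=[[[0,0.2,2,0,0,0,-1],[0,0.2,2,0,0,0,-1],[0,0.1,2,0,0,0,-1],[0,0,2,0,0,0,-1],[0,0,1.6,0,0,0,-1],[0,0,1.6,0,0,0,-1],[0,0,0,0,0,0,-0.4],[0,0,0,0,0,0,0],[0,0,0,0,0,0,0.3],[0,0,0,0,0,0,0.4]]])

```text
time: 2.98
tool_pos: [0.5893, -0.2139, 0.2649]
ee_rot: [-2.2, 2.241, -0.003]
ft_force: [-0.0, 0.2, -1.4]
opening: 0.0389
finger_force: 0.0
```

Run:
```python
from h import *
import cv2
im=grab_frame("wrist");cv2.imwrite("pics/w2.png",im)
s=sense();print(s['tool_pos'],s['opening'],s['ft_force'],camera_params("wrist")['t'])
```

```text
[ 0.58928699 -0.21375233  0.26472381] 0.03117647726702112 [-0.30061242  0.58274514 -0.43534066] [0.59596939 0.1488719  0.46695375]
```

View pics/w2.png

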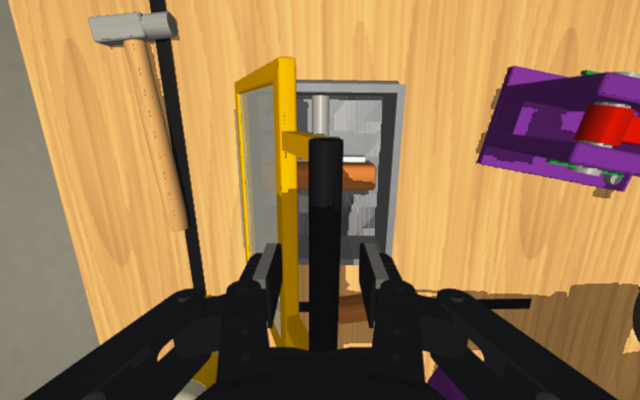

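The bar sits at column 325, midway between the pads (about 280 and 362), so I close on it.

step_arm(plan=[[[0,0,0,0,0,0,0.6],[0,0,0,0,0,0,0.75],[0,0,0,0,0,0,1],[0,0,0,0,0,0,1],[0,0,0,0,0,0,1]]])

```text
time: 3.45
tool_pos: [0.5889, -0.2135, 0.2643]
ee_rot: [-2.201, 2.241, -0.002]
ft_force: [-2.8, 0.3, 6.6]
opening: 0.0125
finger_force: 58.5
```

Run:
```python
from h import *
from scipy.spatial.transform import Rotation as R
s=sense();M=R.from_rotvec(s['ee_rot']).as_matrix();print(s['time'],s['tool_pos'],s['opening'],s['ft_force'],s['finger_force'],M.round(3).tolist())
# arc shifts in tool axes (cm) relative to start, plain tool-down motion
G=1.165
for g in np.linspace(G,0,11): 
    d=place(0,0,-.018,np.array(guard(.215,0,g))-guard(.215,0,G))[0]; print(round(g,3),(M.T@d*100).round(2))
```

```text
3.45 [ 0.58890883 -0.21352425  0.26433931] 0.012468785519104011 [-2.83686001  0.34786375  6.57216061] 58.4943687915802 [[-0.018, -1.0, 0.001], [-1.0, 0.018, -0.001], [0.001, -0.001, -1.0]]
1.165 [0. 0. 0.]
1.048 [-0.    2.24  1.12]
0.932 [-0.    4.33  2.49]
0.816 [-0.    6.25  4.1 ]
0.699 [-0.    7.98  5.91]
0.582 [-0.01  9.47  7.92]
0.466 [-1.000e-02  1.073e+01  1.008e+01]
0.35 [-1.000e-02  1.172e+01  1.238e+01]
0.233 [-1.000e-02  1.244e+01  1.478e+01]
0.117 [-1.000e-02  1.288e+01  1.724e+01]
0.0 [-1.000e-02  1.303e+01  1.974e+01]
```

step_arm(plan=[[[0,0.46,0.21,0,0,0,1],[0,0.45,0.22,0,0,0,1],[0,0.45,0.22,0,0,0,1],[0,0.44,0.23,0,0,0,1],[0,0.44,0.24,0,0,0,1],[0,0.43,0.26,0,0,0,1],[0,0.42,0.27,0,0,0,1],[0,0.42,0.27,0,0,0,1],[0,0.41,0.28,0,0,0,1],[0,0.41,0.29,0,0,0,1]]])

```text
time: 4.28
tool_pos: [0.5459, -0.2123, 0.2394]
ee_rot: [-2.201, 2.24, -0.002]
ft_force: [-2.1, 3.0, 9.6]
opening: 0.0122
finger_force: 61.2
```

step_arm(plan=[[[0,0.4,0.3,0,0,0,1],[0,0.39,0.31,0,0,0,1],[0,0.38,0.32,0,0,0,1],[0,0.38,0.33,0,0,0,1],[0,0.37,0.34,0,0,0,1],[0,0.36,0.35,0,0,0,1],[0,0.35,0.36,0,0,0,1],[0,0.35,0.36,0,0,0,1],[0,0.34,0.37,0,0,0,1],[0,0.33,0.38,0,0,0,1]]])

```text
time: 5.12
tool_pos: [0.5085, -0.2114, 0.2038]
ee_rot: [-2.201, 2.241, 0.001]
ft_force: [-3.9, 7.0, 7.1]
opening: 0.012
finger_force: 63.3
```

step_arm(plan=[[[0,0.32,0.39,0,0,0,1],[0,0.31,0.39,0,0,0,1],[0,0.3,0.4,0,0,0,1],[0,0.29,0.41,0,0,0,1],[0,0.28,0.41,0,0,0,1],[0,0.27,0.42,0,0,0,1],[0,0.26,0.43,0,0,0,1],[0,0.25,0.43,0,0,0,1],[0,0.24,0.44,0,0,0,1],[0,0.23,0.45,0,0,0,1]]])

```text
time: 5.95
tool_pos: [0.4806, -0.2106, 0.1615]
ee_rot: [-2.201, 2.242, 0.003]
ft_force: [-2.7, 7.0, 3.5]
opening: 0.0121
finger_force: 65.5
```

Run:
```python
from station import *
import numpy as np
s=sense();p=s['tool_pos'];print(p,s['ft_force'],s['torque'],s['opening'])
h=np.array([.674,.1038]); b=np.array([p[0],p[2]+.0187]); print(np.hypot(b[0]-.6735,b[1]-.085))
```

```text
[ 0.48064439 -0.2106205   0.16146006] [-2.74958897  7.00248851  3.49204638] [ 2.4313845   0.42526504 -0.16433122] 0.01209899655317831
0.21505516354418067
```

step_arm(plan=[[[-0.02,0.22,0.45,0,0,0,1],[-0.02,0.21,0.46,0,0,0,1],[-0.02,0.2,0.46,0,0,0,1],[-0.02,0.19,0.46,0,0,0,1],[-0.02,0.18,0.47,0,0,0,1],[0,0.17,0.47,0,0,0,1],[0,0.15,0.48,0,0,0,1],[0,0.14,0.48,0,0,0,1],[0,0.13,0.48,0,0,0,1],[0,0.12,0.48,0,0,0,1]]])

```text
time: 6.78
tool_pos: [0.463, -0.21, 0.1146]
ee_rot: [2.2, -2.241, -0.003]
ft_force: [-4.1, 2.7, 1.1]
opening: 0.0121
finger_force: 68.0
```

step_arm(plan=[[[0,0.1,0.4,0,0,0,1],[0,0.08,0.35,0,0,0,1],[0,0.07,0.35,0,0,0,1],[0,0.06,0.35,0,0,0,1],[0,0.05,0.35,0,0,0,1],[0,0.05,0.35,0,0,0,1],[0,0.04,0.35,0,0,0,1],[0,0.03,0.35,0,0,0,1],[0,0.03,0.35,0,0,0,1],[0,0.02,0.3,0,0,0,1]]])

```text
time: 7.62
tool_pos: [0.4569, -0.2099, 0.0793]
ee_rot: [2.199, -2.24, -0.005]
ft_force: [-8.0, 4.2, 3.7]
opening: 0.0128
finger_force: 69.1
```

step_arm(plan=[[[0,0.02,0.2,0,0,0,1],[0,0.02,0.2,0,0,0,1],[0,0.01,0.2,0,0,0,1],[0,0.01,0.2,0,0,0,1],[0,0,0.2,0,0,0,1],[0,0,0.1,0,0,0,1],[0,0,0.1,0,0,0,1]]])

```text
time: 8.2
tool_pos: [0.456, -0.2099, 0.0672]
ee_rot: [2.198, -2.24, -0.006]
ft_force: [-6.3, 3.2, 1.7]
opening: 0.0121
finger_force: 69.9
```

step_arm(plan=[[[0,0,0.1,0,0,0,1],[0,0,0.05,0,0,0,1],[0,0,0.05,0,0,0,1],[0,0,0,0,0,0,1],[0,0,0,0,0,0,1]]])

```text
time: 8.62
tool_pos: [0.4559, -0.2099, 0.0652]
ee_rot: [2.198, -2.24, -0.006]
ft_force: [-7.1, 2.9, -0.6]
opening: 0.0122
finger_force: 69.9
```

step_arm(plan=[[[0,0,0.05,0,0,0,1],[0,0,0.05,0,0,0,1],[0,0,0.05,0,0,0,1],[0,0,0.05,0,0,0,1],[0,0,0,0,0,0,1],[0,0,0,0,0,0,1]]])

```text
time: 9.12
tool_pos: [0.4559, -0.2099, 0.0633]
ee_rot: [2.198, -2.24, -0.006]
ft_force: [-6.9, 3.3, 0.7]
opening: 0.012
finger_force: 69.9
```

step_arm(plan=[[[0,0,0.05,0,0,0,1],[0,0,0.05,0,0,0,1],[0,0,0.05,0,0,0,1],[0,0,0.05,0,0,0,1],[0,0,0,0,0,0,1],[0,0,0,0,0,0,1]]])

```text
time: 9.62
tool_pos: [0.4559, -0.2099, 0.0613]
ee_rot: [2.198, -2.24, -0.006]
ft_force: [-6.8, 2.9, 2.0]
opening: 0.0122
finger_force: 69.9
```

Run:
```python
from station import *
import cv2,numpy as np
a=grab_frame("scene");b=grab_frame("wrist")
o=np.hstack([cv2.resize(a[180:320,220:380],(457,400),interpolation=cv2.INTER_CUBIC),cv2.resize(b,(343,214))[:,:] if 0 else cv2.resize(b[:,150:493],(343,400))])
cv2.imwrite("pics/c3.png",o); s=sense();print(s['tool_pos'],s['ft_force'])
```

```text
[ 0.45591687 -0.20987634  0.06130913] [-7.13356363  4.30329078  0.87489458]
```

View pics/c3.png

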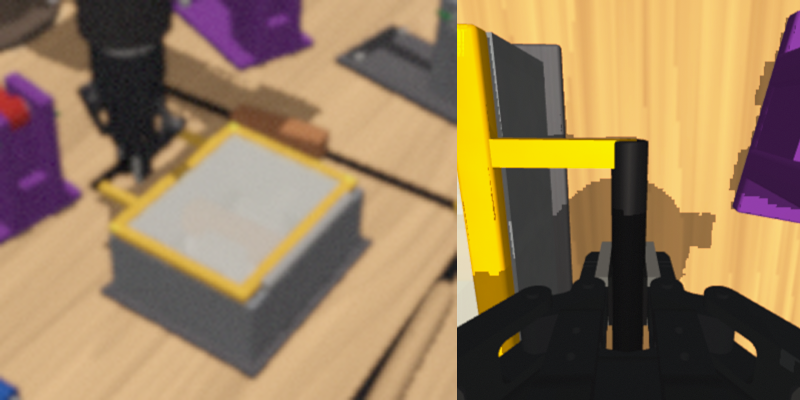

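The guard looks almost flat on the box with no stop force yet. I keep lowering until the stop is felt.

step_arm(plan=[[[0,0,0.05,0,0,0,1],[0,0,0.05,0,0,0,1],[0,0,0.05,0,0,0,1],[0,0,0.05,0,0,0,1],[0,0,0.05,0,0,0,1],[0,0,0,0,0,0,1]]])

```text
time: 10.22
tool_pos: [0.4559, -0.2099, 0.0588]
ee_rot: [2.198, -2.241, -0.006]
ft_force: [-7.0, 3.7, 1.6]
opening: 0.0124
finger_force: 69.9
```

step_arm(plan=[[[0,0,0.05,0,0,0,1],[0,0,0.05,0,0,0,1],[0,0,0.05,0,0,0,1],[0,0,0.05,0,0,0,1],[0,0,0,0,0,0,1]]])

```text
time: 10.63
tool_pos: [0.4558, -0.2099, 0.0575]
ee_rot: [2.198, -2.24, -0.006]
ft_force: [-8.9, 5.0, 9.9]
opening: 0.0121
finger_force: 71.9
```

step_arm(plan=[[[0,0,0.05,0,0,0,1],[0,0,0.05,0,0,0,1],[0,0,0,0,0,0,1]]])

```text
time: 10.88
tool_pos: [0.4558, -0.2099, 0.0574]
ee_rot: [2.199, -2.239, -0.006]
ft_force: [-12.6, 7.8, 20.7]
opening: 0.0123
finger_force: 72.8
```

The guard sits on its stop: 20 N with no further travel. I relax slightly, release partway so the fingers stay clear of the frame, and rise.

step_arm(plan=[[[0,0,-0.1,0,0,0,1],[0,0,0,0,0,0,0.6],[0,0,0,0,0,0,0.4],[0,0,0,0,0,0,0.3],[0,0,0,0,0,0,0.3],[0,0,-0.5,0,0,0,0.3],[0,0,-1,0,0,0,0.3],[0,0,-1.5,0,0,0,0.3],[0,0,-2,0,0,0,0.3],[0,0,-3,0,0,0,0.3]]])

```text
time: 11.72
tool_pos: [0.4575, -0.2098, 0.1381]
ee_rot: [2.2, -2.24, -0.004]
ft_force: [0.5, 0.1, 0.3]
opening: 0.0301
finger_force: 0.0
```

step_arm(plan=[[[0,0,-4,0,0,0,0],[0,0,-4,0,0,0,-0.5],[0,0,-4,0,0,0.06,-1],[-3,0,-2,0,0,0.06,-1],[-3.5,0,-1.5,0,0,0.06,-1],[-4,0,0,0,0,0,-1],[-4,0,0,0,0,0,-1],[-4,0,0,0,0,0,-1],[-4,0,0,0,0,0,-1],[-4,0,0,0,0,0,-1]]])

```text
time: 12.55
tool_pos: [0.505, 0.0525, 0.2947]
ee_rot: [-1.99, 2.428, -0.001]
ft_force: [0.1, -0.9, -0.2]
opening: 0.0854
finger_force: 0.0
```

Run:
```python
from station import *
import numpy as np
from scipy.spatial.transform import Rotation as R
s=sense();M=R.from_rotvec(s['ee_rot']).as_matrix();print(s['time'],s['tool_pos'],s['ft_force'],M.round(3).tolist())
print(M.T@(np.array([.503,.192,.32])-s['tool_pos'])*100)
```

```text
12.55 [0.50497095 0.05252199 0.29471701] [ 0.13450821 -0.93360849 -0.15614654] [[-0.197, -0.98, 0.002], [-0.981, 0.197, 0.001], [-0.001, -0.002, -1.0]]
[-13.64006674   2.92959525  -2.51760941]
```

step_arm(plan=[[[-3.4,0.7,-1,0,0,0,-1],[-3.4,0.7,-1,0,0,0,-1],[-3.4,0.7,-0.5,0,0,0,-1],[-3.4,0.8,0,0,0,0,-1],[0,0,0,0,0,0,-1],[0,0,0,0,0,0,-1]]])

```text
time: 13.05
tool_pos: [0.5031, 0.1913, 0.3187]
ee_rot: [-1.994, 2.427, -0.0]
ft_force: [0.1, -0.5, -0.2]
opening: 0.0857
finger_force: 0.0
```

Run:
```python
from h import *
import cv2
p=camera_params("wrist");im=grab_frame("wrist");a=grab_frame("scene")
print(sense()['tool_pos'])
st=[.5922,.2075,-.198]; gx=.0687-.17*np.cos(.45)
print(proj("wrist",place(*st,[[gx,-.06,.204],[gx,.06,.204]]),p))
im2=im.copy(); im2[:134,:200]=cv2.resize(a[180:320,220:380],(200,134)) if 0 else im2[:134,:200]
o=np.vstack([im,np.zeros((4,640,3),np.uint8),np.hstack([cv2.resize(a[200:320,230:370],(228,196)),np.zeros((196,412,3),np.uint8)])])
cv2.imwrite("pics/w4.png",o)
```

```text
[0.5032329  0.18946528 0.31867688]
[[322.97047528 167.33802454]
 [322.39657493 292.14528422]]
```

View pics/w4.png

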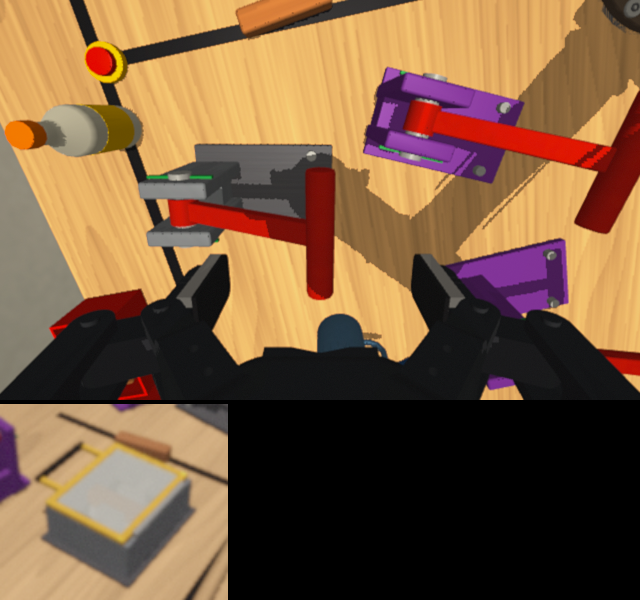

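The guard is shut in the lower crop. The red grip runs from (320,170) to (320,298), with its arm joining at row 232. I grasp the grip about 35 mm beside the arm and descend.

step_arm(plan=[[[-0.3,-0.1,2,0,0,0,-1],[-0.2,-0.1,2,0,0,0,-1],[0,0,2,0,0,0,-1],[0,0,2,0,0,0,-1],[0,0,2,0,0,0,-1],[0,0,1.5,0,0,0,-1],[0,0,1.4,0,0,0,-1],[0,0,1,0,0,0,-1],[0,0,0,0,0,0,-0.5],[0,0,0,0,0,0,0]]])

```text
time: 13.98
tool_pos: [0.5066, 0.1934, 0.1794]
ee_rot: [1.99, -2.431, 0.0]
ft_force: [0.2, -0.2, 0.6]
opening: 0.0641
finger_force: 0.0
```

step_arm(plan=[[[0,0,0,0,0,0,0.1],[0,0,0,0,0,0,0.2],[0,0,0,0,0,0,0.25],[0,0,0,0,0,0,0.25]]])

```text
time: 14.32
tool_pos: [0.5066, 0.1944, 0.1798]
ee_rot: [-1.99, 2.429, -0.0]
ft_force: [0.3, -0.5, -0.0]
opening: 0.0321
finger_force: 0.0
```

Run:
```python
from station import *
import cv2
im=grab_frame("wrist");cv2.imwrite("pics/w5.png",im)
s=sense();print(s['tool_pos'],s['opening'],s['ft_force'])
```

```text
[0.50654133 0.19438578 0.17960086] 0.032059333633471326 [-0.60189273 -1.34403839  0.15381967]
```

View pics/w5.png

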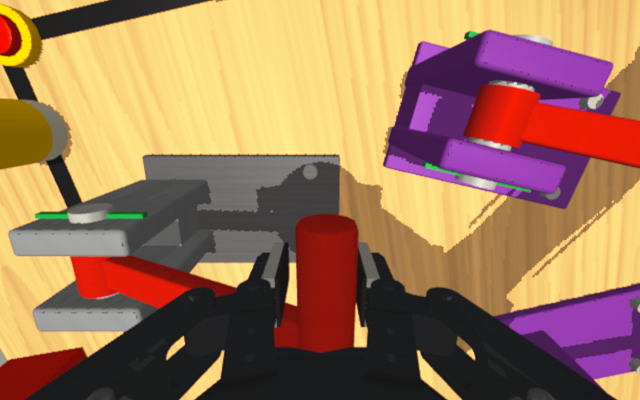

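The grip's end (326,225) lies midway between the pads (280 and 367), with the arm beyond the fingers. I close.

step_arm(plan=[[[0,0,0,0,0,0,0.4],[0,0,0,0,0,0,1],[0,0,0,0,0,0,1],[0,0,0,0,0,0,1]]])

```text
time: 14.7
tool_pos: [0.5039, 0.1947, 0.1792]
ee_rot: [1.989, -2.428, -0.005]
ft_force: [-13.0, 5.4, 8.4]
opening: 0.025
finger_force: 58.2
```

Run:
```python
from h import *
from scipy.spatial.transform import Rotation as R
s=sense();M=R.from_rotvec(s['ee_rot']).as_matrix();print(s['time'],s['tool_pos'],s['opening'],s['ft_force'],s['finger_force'])
for d in np.linspace(0,.45,10):
    a=.45-d; v=place(0,0,-.198,[[-.17*(np.cos(a)-np.cos(.45)),0,.17*(np.sin(a)-np.sin(.45))]])[0]; print(round(d,2),(M.T@v*100).round(2))
```

```text
14.7 [0.50389368 0.19474585 0.17918492] 0.024969785150973072 [-12.991791    5.4022081   8.3764149] 58.23765277862549
0.0 [0. 0. 0.]
0.05 [0.   0.35 0.78]
0.1 [0.   0.66 1.57]
0.15 [0.   0.92 2.37]
0.2 [0.   1.15 3.19]
0.25 [0.   1.34 4.02]
0.3 [-0.    1.48  4.86]
0.35 [-0.    1.59  5.7 ]
0.4 [-0.    1.65  6.55]
0.45 [-0.    1.66  7.4 ]
```

step_arm(plan=[[[0,0.38,0.4,0,0,0,1],[0,0.32,0.4,0,0,0,1],[0,0.16,0.4,0,0,0,1],[0,0.15,0.4,0,0,0,1],[0,0.13,0.4,0,0,0,1],[0,0.13,0.4,0,0,0,1],[0,0.12,0.4,0,0,0,1],[0,0.11,0.4,0,0,0,1],[0,0.1,0.4,0,0,0,1],[0,0.09,0.4,0,0,0,1]]])

```text
time: 15.53
tool_pos: [0.4919, 0.1975, 0.141]
ee_rot: [-1.99, 2.426, -0.004]
ft_force: [1.2, -6.1, 12.2]
opening: 0.0244
finger_force: 63.1
```

step_arm(plan=[[[0,0.07,0.4,0,0,0,1],[0,0.07,0.4,0,0,0,1],[0,0.06,0.4,0,0,0,1],[0,0.05,0.4,0,0,0,1],[0,0.04,0.4,0,0,0,1],[0,0.03,0.3,0,0,0,1],[0,0.02,0.3,0,0,0,1],[0,0,0,0,0,0,1],[0,0,0,0,0,0,1]]])

```text
time: 16.28
tool_pos: [0.4882, 0.1982, 0.1149]
ee_rot: [-1.991, 2.427, -0.003]
ft_force: [2.0, -4.8, 9.5]
opening: 0.0249
finger_force: 65.8
```

Run:
```python
from h import *
import cv2
s=sense();print(s['time'],s['tool_pos'],s['opening'],s['ft_force'],s['torque'])
p=camera_params("wrist");w=grab_frame("wrist");a=grab_frame("scene")
st=[.594,.2105,-.198]
for d in(.35,.4,.45,.5):
    al=.45-d;gx=.0687-.17*np.cos(al);gz=.13+.17*np.sin(al)
    P=place(*st,[[gx,-.06,gz],[gx,.06,gz],[.0687,0,.13]])
    print(d,proj("scene",P).round(1).tolist(),proj("wrist",P,p).round(1)[:1].tolist())
cv2.imwrite("pics/c6.png",np.hstack([cv2.resize(a[130:220,320:420],(400,360),interpolation=cv2.INTER_CUBIC),cv2.resize(w[100:,:],(400,188))[:188].repeat(1,0) if 0 else cv2.resize(w[:,120:520],(400,400))[40:]]))
```

```text
16.2833 [0.48820204 0.19821097 0.11488242] 0.02491751910506843 [ 1.99119631 -4.83559392  9.50138747] [-1.79440156 -1.0839288   0.04477676]
0.35 [[338.8, 167.5], [359.8, 156.6], [387.2, 183.0]] [[322.6, 233.5]]
0.4 [[338.6, 169.5], [359.5, 158.6], [387.2, 183.0]] [[324.1, 225.6]]
0.45 [[338.4, 171.6], [359.3, 160.6], [387.2, 183.0]] [[324.4, 218.6]]
0.5 [[338.4, 173.7], [359.2, 162.6], [387.2, 183.0]] [[323.8, 212.5]]
```

View pics/c6.png

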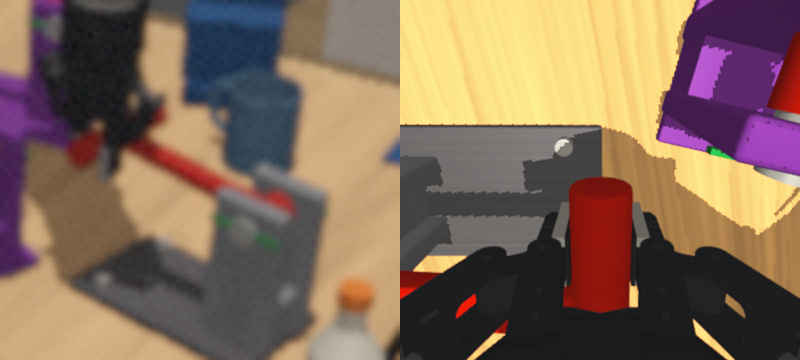

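All three measures give d ≈ 0.385: the scene grip ends at (340,168) and (359,159), the wrist end face at (321,228), and the TCP travel. About 1 cm of travel remains.

step_arm(plan=[[[0,0.02,0.2,0,0,0,1],[0,0.02,0.2,0,0,0,1],[0,0.01,0.2,0,0,0,1],[0,0.01,0.2,0,0,0,1],[0,0,0.2,0,0,0,1],[0,0,0,0,0,0,1],[0,0,0,0,0,0,1],[0,0,0,0,0,0,1]]])

```text
time: 17.05
tool_pos: [0.4878, 0.1983, 0.1053]
ee_rot: [-1.991, 2.426, -0.004]
ft_force: [0.6, -6.0, 12.2]
opening: 0.0248
finger_force: 66.8
```

Run:
```python
from h import *
import cv2
s=sense();print(s['time'],s['tool_pos'],s['opening'],s['ft_force'])
p=camera_params("wrist");w=grab_frame("wrist");a=grab_frame("scene")
st=[.594,.2105,-.198]
for d in(.4,.45,.5):
    al=.45-d;gx=.0687-.17*np.cos(al);gz=.13+.17*np.sin(al)
    P=place(*st,[[gx,-.06,gz],[gx,.06,gz]])
    print(d,proj("scene",P).round(1).tolist(),proj("wrist",P,p).round(1)[:1].tolist())
cv2.imwrite("pics/c7.png",np.hstack([cv2.resize(a[140:200,325:405],(480,360),interpolation=cv2.INTER_CUBIC),cv2.resize(w[180:300,267:374],(320,360),interpolation=cv2.INTER_CUBIC)]))
```

```text
17.05 [0.48778219 0.19827955 0.10531959] 0.02480475048895655 [ 0.63320515 -5.95471002 12.21571444]
0.4 [[338.6, 169.5], [359.5, 158.6]] [[323.1, 234.5]]
0.45 [[338.4, 171.6], [359.3, 160.6]] [[323.5, 226.5]]
0.5 [[338.4, 173.7], [359.2, 162.6]] [[322.9, 219.4]]
```

View pics/c7.png

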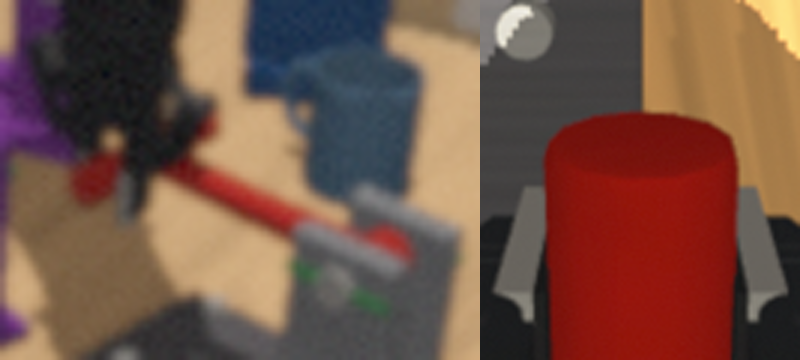

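Travel gives d ≈ 0.45, the wrist end face (row 228) gives 0.44 and the scene a little less. I nudge 1 mm down, let it settle and check that it holds.

step_arm(plan=[[[0,0,0.05,0,0,0,1],[0,0,0.05,0,0,0,1],[0,0,0,0,0,0,1],[0,0,0,0,0,0,1],[0,0,0,0,0,0,1],[0,0,0,0,0,0,1],[0,0,0,0,0,0,1],[0,0,0,0,0,0,1]]])

```text
time: 17.82
tool_pos: [0.4878, 0.1983, 0.1045]
ee_rot: [-1.991, 2.426, -0.004]
ft_force: [0.0, -5.7, 13.4]
opening: 0.0242
finger_force: 66.9
```

Run:
```python
from station import *
s=sense();print(s['time'],s['tool_pos'],s['ft_force'],s['joint_velocities'].round(3))
print(job_done())
```

```text
17.8167 [0.48778788 0.1983033  0.10447294] [ 0.02917639 -5.73385526 13.39271315] [-0.     0.002  0.001  0.001 -0.001 -0.001]
the job is handed in; nothing more can be done
None
```

The guard is shut on its stop, and the arm is still holding the red handle at about level (roughly 0.44–0.45 rad by travel and the wrist camera, about 0.41 by the scene camera); the job was handed in at 17.8 s.

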